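# Screw the missing foot into a chopping board

### The job

Fit the missing fourth foot to the upturned chopping board: take the spare foot from the grey holder, stand its screw in the empty pilot hole, and, pushing it down firmly all the while (about 21 N; a light push does not bite, and 34 N would split the wood), turn it clockwise, regripping as needed, until its steel flange lies flush on the board like the other three. Let go of it there, and leave the things standing round the work where they are.

Things in the scene. Friction and masses are not known exactly. Their poses are not given: they have to be found in the camera images.
- foot: the spare foot, loose, about 60 g, standing in the holder, screw down. Origin: centre of the flange's underside, z up. Flange: steel disc 40 mm across, z 0 to 5 mm (things give 1 mm under it). Above it the black square grip, 24 x 24 mm, flats normal to the foot's own x and y, z 5 to 36 mm: may be gripped across either pair of flats. Below: steel screw, core 16 mm, threads 19 mm across, blunt rounded tip at z = -16 mm.
- holder: grey block 64 x 64 x 30 mm, fixed, with a hole 19.5 mm across and 22 mm deep in which the spare foot's screw stands loosely; origin at the centre of its underside on the table
- pad: blue foam pad under the board, 210 x 160 x 24 mm, fixed; origin at the centre of its underside. It lets the whole board sink straight down 1 mm per 5 N of push and springs back; the board neither slides nor tilts.
- board: the chopping board, pale wood, 190 x 140 x 30 mm, upside down on the foam. Origin: centre of its lower face, 22 mm above the table; x along the 190 mm, y along the 140 mm, z up. Three feet just like the spare one are fitted at (-65, 45), (65, -45), (-65, -45) mm, flange flush on the upper face (z = 30 mm).
- pilot (a point): the mouth of the empty pilot hole in the board's upper face, at (65, 45, 30) mm in the board's frame, 52 mm above the table, z up. The hole is 20 mm across with a small chamfer. The screw drops in freely until the flange is about 3 to 7 mm above the board (it differs, and cannot be seen beforehand); from there it must cut its thread.
- bore (a point): point on the hole's axis 9.5 mm below its mouth; the uncut part begins here or up to 2.5 mm deeper. Turned clockwise seen from above under a push of 18 N or more the screw sinks up to 2.5 mm per radian; with less it spins without biting; a push without turning does not sink it; turned anticlockwise under push it backs out. Once the flange meets the board it sinks no further.
- deli_tub: clear round tub, 114 mm across, 75 mm high, bystander at the back; origin at the centre of its underside
- salt_jar: salt jar with a tan lid, 72 mm across, 78 mm high, bystander at the back; origin at the centre of its underside
- label_tape: roll of tan tape lying flat, 104 mm across, 25 mm high, bystander at the left; origin at the centre of its underside
- shaker_steel: steel shaker with handle, 69 x 96 x 105 mm, bystander at the back left; origin at the centre of its underside
Not all that is in view belongs to the job. Of the things shaped like the foot, the bare steel one is meant.

How it is judged:
On the way:
1. the spare foot's screw stands in the pilot hole, not yet screwed down (horizontal distance between foot and pilot below 0.004 m and z of foot in the frame of pilot below 0.0105 m), for 0.2 s.
At the end, for the whole second after the job is handed in: the foot is screwed home in the pilot hole: flange within 1.5 mm of the board's face and 4 mm of the hole's centre, upright within 0.08 rad, at rest, and released (z of foot in the frame of pilot below 0.0015 m and horizontal distance between foot and pilot below 0.004 m and angle between foot's own z axis and vertical below 0.08 rad and linear speed of foot below 0.02 m/s and contact force between the fingers and foot below 0.1 N); the robot touches nothing.
It fails at once if the foot is pushed against the board with 34 N or more (the wood splits) (contact force between foot and board above 34 N).
It fails at once if a bystander (tub, salt jar, tape, shaker) is moved more than 30 mm (distance of any of deli_tub, salt_jar, label_tape, shaker_steel from where it was at the start of the episode above 0.03 m).
It also fails if it takes over 72 s, if anything falls off the work surface, if the arm or the gripper's body presses on something with over 40 N, if the wrist force passes 120 N, or if a joint passes its speed limit or range.

### The arm

A 7-joint arm with a two-finger parallel gripper is mounted at the origin on a cart in front of the work surface, level with it; the furniture and walls round the work are solid. World frame = base frame: x ahead of the robot, y to its left, z up, the work surface at z = 0. Lengths are in m, angles in rad, forces in N, time in s.
With the tool pointing down it reaches from about 0.35 to 0.9 m from the base axis. Payload 19.9 kg.
Tool frame: the origin (TCP) lies midway between the tips of the shut fingers; the grasp point (between the pads) lies 19 mm behind it; z points along the fingers, y is the line along which they close (so a half turn about z gives the same grasp; the last joint's range is limited). The gripper opens to 85 mm and grips with 20 to 120 N. Pads are 22 mm wide; open, the fingers measure 114 mm over their backs; the gripper's body (76 mm by 85 mm) begins 54 mm behind the grasp point. The pads swing forward as they close: fully open they stand 13 mm farther back than shut.
Start: joints at [-1.343, 0.417, -0.01, 1.614, 0.005, 1.111, -0.053], TCP at [0.167, 0.602, 0.231] pointing down, gripper open.
Joint ranges: [-2.81, 2.81], [-0.39, 2.02], [-1.27, 1.25], [0.06, 2.57], [-1.19, 4.33], [0.19, 2], [-2.82, 2.82]. Speed limits (rad/s): [1.89, 1.89, 2.39, 2.39, 3.01, 3.01, 3.01].

### API

Orientations are given as [roll, pitch, yaw] about the fixed x, y, z axes, in that order (R = Rz(yaw) Ry(pitch) Rx(roll)).
In Python, from plant import bot, imaging gives the robot as it stands. The module is installed in compiled form; this text tells all that it offers.
- The arm moves only by the tool carry_out, never from a script. Its argument "moves" is a list of rows, each an object with "dp": the shift along the tool's x, y, z in m, a list of three; "turn": the turn, a rotation vector about the tool's x, y, z in degrees, a list of three; "fingers": the opening, from 0 (shut) to 1 (fully open). In form: [{"dp": [x, y, z], "turn": [ax, ay, az], "fingers": fingers}, ...]. A call has 1 to 10 rows; each row shifts and turns the commanded pose from where the row before left it, along the tool's axes as they then stand; what a row does not reach is not made up. A row lasts 1/10 s, in which the tool goes at most 50 mm and 8.59 degrees, less where a joint would pass 70% of its speed; a pose out of reach is approached as far as the arm can. A call is refused whole if a number of a shift passes 0.05 or a number of a turn 8.59, either way. A call with a gripper value outside its range is refused whole. The fingers move at their own pace and stop on an object; the grip force is fixed at half the most. Time passes only in rows, so rows that do not move let the fingers close. It gives the time, the measured TCP pose, the force, the opening and the grip force at its end, in the units of the state.
- bot.observe(): the state, without advancing time (a new reading comes with each control period).
- imaging.camera(name): name is "side" or "top" or "wrist"; returns a dict with "img" (400x640x3 uint8, blue, green, red), "fx", "fy", "cx", "cy" (pixels), "dist_coeffs" ([k1, k2, p1, p2, k3] as OpenCV has them; the pictures are not rectified), "world_to_cam" (4x4, takes a point from world to camera coordinates); the wrist camera has in their place "T_tool_cam" (4x4, takes a point from camera to tool coordinates, whose origin is the TCP and whose axes are the flange's). Camera axes: x right, y up, looking along -z (the intrinsics and any distortion apply to the point x, -y, -z); pixel columns grow to the right and rows downward; lengths in m; the calibration is good to about 2 mm. A picture is of the moment at which its call begins: read the wrist's pose just before it. There is no depth.
- bot.close_job(): hands the job in; it is judged then, once.
The state is a dict: "time": time; "joints": joint angles; "joint_vel": joint speeds; "joint_torque": joint torques, N m; "eef_pos": TCP position; "orientation": TCP orientation; "contact_force": force on the tool from outside, world axes, zero at the start; "moment": the same for the moment, N m; "opening": opening from 0.0 (shut) to 1.0 (fully open); "gripper_force": force on a finger pad.
Only numpy, scipy, OpenCV 4.12 (cv2) and the standard library are available. Lean on these libraries where they do the work, as an engineer would, in place of code of your own. Each camera call takes 0.05 s, during which the arm holds its last target. There are 200 camera calls.

## Working session

There is one attempt and no reset: what is moved stays moved. The work goes in short steps, Python scripts to look and compute and a tool call to move; the robot and the scene stay as the last step left them, time stands still between calls to the robot, and variables do not carry over. Pictures are saved under pics/ and viewed, at most 10 in all, crops included, and the job is handed in when it is done.

Besides the shell and the picture viewer there is one more tool, called after "Call:" in YAML: its name, and indented under it one key for each argument. carry_out: Moves the arm, as the interface text tells. Its arguments: {"type":"object","properties":{"moves":{"type":"array","items":{"type":"object","properties":{"dp":{"type":"array","items":{"type":"number"}},"turn":{"type":"array","items":{"type":"number"}},"fingers":{"type":"number"}}}}},"required":["moves"]}

```bash
mkdir -p pics; cat > h.py <<'E'
import numpy as np, cv2
from plant import bot, imaging
from scipy.spatial.transform import Rotation as R
def snap(name, fn):
    s=bot.observe(); c=imaging.camera(name); cv2.imwrite('pics/'+fn,c['img'])
    T=None
    if 'world_to_cam' in c: T=np.linalg.inv(np.array(c['world_to_cam']))
    else:
        W=np.eye(4); W[:3,:3]=R.from_euler('xyz',s['orientation']).as_matrix(); W[:3,3]=s['eef_pos']; T=W@np.array(c['T_tool_cam'])
    np.savez('pics/'+fn+'.npz',T=T,K=np.array([[c['fx'],0,c['cx']],[0,c['fy'],c['cy']],[0,0,1]]),d=np.array(c['dist_coeffs'],float))
    return c
def ray(fn,uv,z):
    f=np.load('pics/'+fn+'.npz'); p=cv2.undistortPoints(np.array([[uv]],float),f['K'],f['d'])[0,0]
    d=f['T'][:3,:3]@np.array([p[0],-p[1],-1]); o=f['T'][:3,3]
    return o+d*(z-o[2])/d[2]
def proj(fn,P):
    f=np.load('pics/'+fn+'.npz'); q=np.linalg.inv(f['T'])@np.append(P,1); q=np.array([q[0],-q[1],-q[2]])
    return cv2.projectPoints(q[None],np.zeros(3),np.zeros(3),f['K'],f['d'])[0].ravel()
E
python3 - <<'E'
from h import *
print(bot.observe())
for n in ('top','side','wrist'): snap(n,n+'0.png')
E
```

```text
{'time': 0.0, 'joints': array([-1.3424982 ,  0.41797685, -0.01027113,  1.61418037,  0.00470673,
        1.11069065, -0.0530132 ]), 'joint_vel': array([-0.00067064,  0.0004342 ,  0.00078998, -0.00014231,  0.00154349,
        0.00030619, -0.00080704]), 'joint_torque': array([-2.52776699e-03, -8.64443851e+01,  6.77598305e-01, -4.34908676e+01,
        1.90697936e-02,  7.30006184e-03,  1.80546232e-05]), 'eef_pos': array([0.16652302, 0.60204601, 0.23065602]), 'orientation': array([-3.14036546e+00,  1.10738766e-04,  2.87176352e+00]), 'contact_force': array([0.68735659, 0.17400571, 0.48408092]), 'moment': array([-0.00235908, -0.01443578, -0.02056354]), 'gripper_force': 0.0, 'opening': 0.9988460070634653}
```

View pics/top0.png

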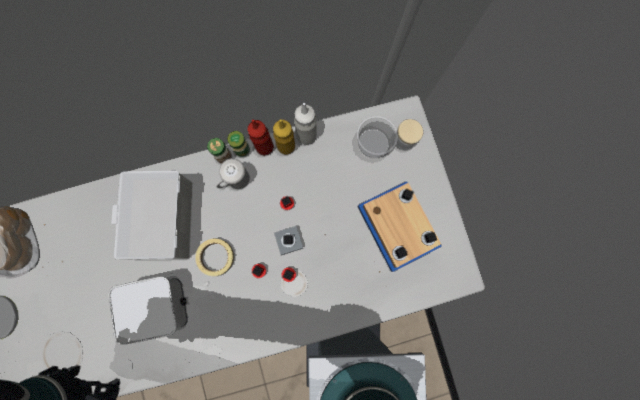

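View pics/side0.png

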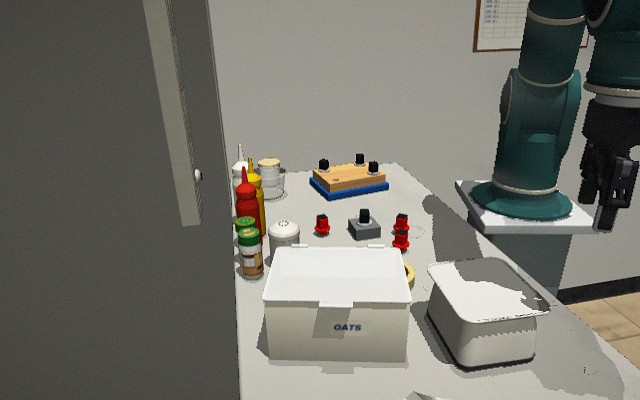

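The top picture shows the holder with the spare foot at about (289,240) and the empty pilot hole at about (377,210). The tape, tub and jar stand clear of both, and the red-flanged feet are decoys. I'll enlarge the two spots.

```bash
python3 - <<'E'
from h import *
i=cv2.imread('pics/top0.png')
a=cv2.resize(i[220:262,266:316],None,fx=8,fy=8,interpolation=cv2.INTER_CUBIC)
b=cv2.resize(i[178:273,354:446],None,fx=4,fy=4,interpolation=cv2.INTER_CUBIC)
o=np.zeros((400,800,3),np.uint8); o[:336,:400]=a; o[:380,410:410+368]=b; cv2.imwrite('pics/crop0.png',o)
for n,uv,z in [('grip',(289,240),.066),('holder',(289.5,240),.03),('pilot',(377,210),.052)]: print(n,ray('top0.png',uv,z))
for n,uv in [('deco1',(287,202)),('deco2',(259,270)),('deco3',(289,273))]: print(n,ray('top0.png',uv,.03))
E
```

```text
grip [0.46509666 0.20763029 0.066     ]
holder [0.46776525 0.20847144 0.03      ]
pilot [ 0.54471764 -0.03130797  0.052     ]
deco1 [0.57345445 0.21533989 0.03      ]
deco2 [0.38755273 0.29109604 0.03      ]
deco3 [0.37866763 0.21001015 0.03      ]
```

View pics/crop0.png

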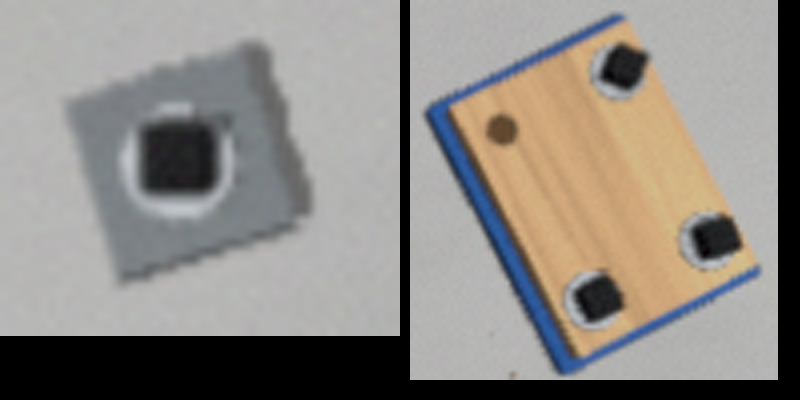

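Call:
carry_out:
  moves:
    - {"dp": [-0.033,-0.025,0],"turn": [0,0,0],"fingers": 1}
    - {"dp": [-0.033,-0.025,0],"turn": [0,0,0],"fingers": 1}
    - {"dp": [-0.033,-0.025,0],"turn": [0,0,0],"fingers": 1}
    - {"dp": [-0.033,-0.025,0],"turn": [0,0,0],"fingers": 1}
    - {"dp": [-0.033,-0.025,0],"turn": [0,0,0],"fingers": 1}
    - {"dp": [-0.033,-0.025,0],"turn": [0,0,0],"fingers": 1}
    - {"dp": [-0.033,-0.025,0],"turn": [0,0,0],"fingers": 1}
    - {"dp": [-0.033,-0.025,0],"turn": [0,0,0],"fingers": 1}
    - {"dp": [-0.033,-0.025,0],"turn": [0,0,0],"fingers": 1}
    - {"dp": [-0.033,-0.025,0],"turn": [0,0,0],"fingers": 1}

```text
time: 1.15
eef_pos: [0.4187, 0.272, 0.2314]
orientation: [3.142, 0.0, 2.872]
contact_force: [0.2, 0.3, -0.3]
opening: 1.002
gripper_force: 0.0
```

Call:
carry_out:
  moves:
    - {"dp": [-0.033,-0.025,0],"turn": [0,0,0],"fingers": 1}
    - {"dp": [-0.033,-0.025,0],"turn": [0,0,0],"fingers": 1}
    - {"dp": [0,0,0],"turn": [0,0,-7.5],"fingers": 1}
    - {"dp": [0,0,0],"turn": [0,0,-8],"fingers": 1}
    - {"dp": [0,0,0],"turn": [0,0,0],"fingers": 1}

```text
time: 1.65
eef_pos: [0.4683, 0.2074, 0.2311]
orientation: [-3.141, -0.0, -3.139]
contact_force: [0.3, 0.3, 0.4]
opening: 1.0
gripper_force: 0.0
```

```bash
python3 - <<'E'
from h import *
s=bot.observe(); print(s)
snap('wrist','w1.png')
for P in [(.465,.2076,.066),(.545,-.031,.052)]: print(proj('w1.png',P))
E
```

```text
{'time': 1.65, 'joints': array([-0.67080299,  0.21734163,  0.22276684,  1.89767656, -0.05546931,
        1.03285103,  1.14916098]), 'joint_vel': array([-0.02169061, -0.00144736,  0.01440605,  0.0003503 , -0.00442913,
       -0.00128194, -0.17354797]), 'joint_torque': array([ 1.33445799e+00, -6.27472329e+01,  2.46528313e+00, -4.17173338e+01,
        1.70960384e-01,  6.44139818e-04,  4.25485119e+00]), 'eef_pos': array([0.46828608, 0.20741465, 0.23113694]), 'orientation': array([-3.14139669e+00, -3.38092732e-04, -3.13857803e+00]), 'contact_force': array([0.34074972, 0.32925461, 0.37393108]), 'moment': array([-0.0216202 ,  0.06670108,  0.00427507]), 'gripper_force': 0.0, 'opening': 1.000413454227296}
[314.00278908 173.97149655]
[100.91782697 241.08013461]
```

View pics/w1.png

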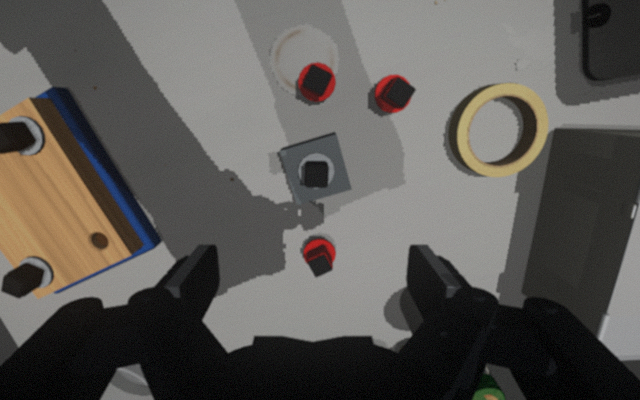

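The wrist picture shows the grip top at about (316,174) and the pilot at (99,240), both within 2 px of where the top camera puts them. Next is an enlarged crop for the foot's yaw and centre.

```bash
python3 - <<'E'
from h import *
i=cv2.imread('pics/w1.png')
a=cv2.resize(i[130:210,275:355],None,fx=5,fy=5,interpolation=cv2.INTER_CUBIC)
b=cv2.resize(i[220:260,80:120],None,fx=9,fy=9,interpolation=cv2.INTER_CUBIC)
o=np.zeros((400,780,3),np.uint8); o[:,:400]=a; o[:360,410:770]=b; cv2.imwrite('pics/crop1.png',o)
for y in (0,.1,-.1):
  for k in range(4):
    a=np.pi/4+k*np.pi/2+y; P=(.466+.01697*np.cos(a),.208+.01697*np.sin(a),.067); u=proj('w1.png',P); print(y,k,(u-[275,130]+.5)*5-.5)
E
```

```text
0 0 [258.76693269 286.89957946]
0 1 [260.57826643 168.04581912]
0 2 [138.07876739 167.620773  ]
0 3 [138.70324096 286.49111579]
0.1 0 [264.55886308 280.80682928]
0.1 1 [254.2394884  162.26765328]
0.1 2 [132.30912279 173.95092941]
0.1 3 [145.01978434 292.03186619]
-0.1 0 [252.39609026 292.39683276]
-0.1 1 [266.28365572 174.41530178]
-0.1 2 [144.47587823 161.88643388]
-0.1 3 [132.97153253 280.35870789]
```

View pics/crop1.png

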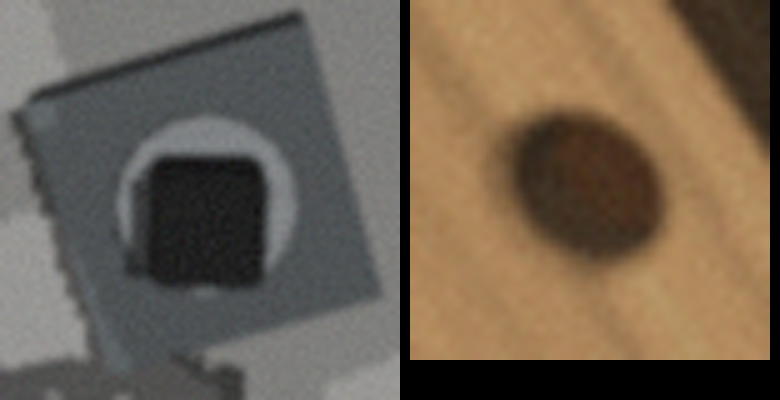

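The crop shows the grip's flats square to the tool (yaw about 0), with the top face centred near crop (207,222), which is pixel (316.1,174.0). The pilot is at pixel (99.3,240.1).

```bash
python3 - <<'E'
from h import *
print(ray('w1.png',(316.1,174),.067),ray('w1.png',(316.2,170.6),.036),ray('top0.png',(287.8,239.3),.067))
print(ray('w1.png',(99.3,240.1),.052),ray('top0.png',(376.6,210.1),.052))
s=bot.observe(); print(s['eef_pos'],s['joints'])
E
```

```text
[0.46481412 0.2096682  0.067     ] [0.46748289 0.21011084 0.036     ] [0.46690276 0.21072945 0.067     ]
[ 0.54383079 -0.03266433  0.052     ] [ 0.54445432 -0.0301968   0.052     ]
[0.46821931 0.20756833 0.23114964] [-0.6716269   0.2173264   0.22334907  1.89769927 -0.05562958  1.03284019
  1.14370214]
```

Call:
carry_out:
  moves:
    - {"dp": [0.002,0.0026,0.038],"turn": [0,0,0],"fingers": 0.8}
    - {"dp": [0,0,0.038],"turn": [0,0,0],"fingers": 0.8}
    - {"dp": [0,0,0.038],"turn": [0,0,0],"fingers": 0.8}
    - {"dp": [0,0,0.038],"turn": [0,0,0],"fingers": 0.8}
    - {"dp": [0,0,0.025],"turn": [0,0,0],"fingers": 0.8}
    - {"dp": [0,0,0.015],"turn": [0,0,0],"fingers": 0.8}
    - {"dp": [0,0,0],"turn": [0,0,0],"fingers": 0.8}
    - {"dp": [0,0,0],"turn": [0,0,0],"fingers": 0}
    - {"dp": [0,0,0],"turn": [0,0,0],"fingers": 0}
    - {"dp": [0,0,0],"turn": [0,0,0],"fingers": 0}

```text
time: 2.7
eef_pos: [0.4668, 0.2106, 0.0403]
orientation: [3.141, 0.001, -3.142]
contact_force: [0.1, 0.3, 0.0]
opening: 0.298
gripper_force: 0.0
```

Call:
carry_out:
  moves:
    - {"dp": [0,0,0],"turn": [0,0,0],"fingers": 0}
    - {"dp": [0,0,0],"turn": [0,0,0],"fingers": 0}
    - {"dp": [0,0,0],"turn": [0,0,0],"fingers": 0}

```text
time: 3.0
eef_pos: [0.4668, 0.2106, 0.0405]
orientation: [3.141, 0.001, -3.141]
contact_force: [-2.4, -0.7, 10.7]
opening: 0.269
gripper_force: 59.0
```

Call:
carry_out:
  moves:
    - {"dp": [0,0,-0.02],"turn": [0,0,0],"fingers": 0}
    - {"dp": [0,0,-0.04],"turn": [0,0,0],"fingers": 0}
    - {"dp": [0,0,-0.04],"turn": [0,0,0],"fingers": 0}
    - {"dp": [0,0,-0.02],"turn": [0,0,0],"fingers": 0}
    - {"dp": [-0.0129,-0.0403,0],"turn": [0,0,0],"fingers": 0}
    - {"dp": [-0.0129,-0.0403,0],"turn": [0,0,0],"fingers": 0}
    - {"dp": [-0.0129,-0.0403,0],"turn": [0,0,0],"fingers": 0}
    - {"dp": [-0.0129,-0.0403,0],"turn": [0,0,0],"fingers": 0}
    - {"dp": [-0.0129,-0.0403,0],"turn": [0,0,0],"fingers": 0}
    - {"dp": [-0.0129,-0.0403,0],"turn": [0,0,0],"fingers": 0}

```text
time: 4.0
eef_pos: [0.5442, -0.0331, 0.1601]
orientation: [3.141, 0.001, -3.141]
contact_force: [-0.0, 0.3, -0.7]
opening: 0.268
gripper_force: 59.2
```

Call:
carry_out:
  moves:
    - {"dp": [0,0,0],"turn": [0,0,0],"fingers": 0}
    - {"dp": [0,0,0],"turn": [0,0,0],"fingers": 0}

```text
time: 4.2
eef_pos: [0.5439, -0.0323, 0.1597]
orientation: [-3.142, 0.0, 3.14]
contact_force: [-0.0, 1.4, -1.0]
opening: 0.263
gripper_force: 59.2
```

```bash
python3 - <<'E'
from h import *
s=bot.observe(); print(s['eef_pos'],s['joints'],s['orientation'],s['contact_force'])
for n in ('top','side','wrist'): snap(n,n+'2.png')
t=s['eef_pos']; f=t-[0,0,.0105]
i=cv2.imread('pics/wrist2.png'); j=cv2.imread('pics/side2.png'); k=cv2.imread('pics/top2.png')
o=np.zeros((600,800,3),np.uint8); o[:350,:560]=cv2.resize(i,(560,350))
o[350:600,:400]=cv2.resize(j[130:230,280:440],(400,250)); o[350:600,400:800]=cv2.resize(k[170:270,330:490],(400,250)); cv2.imwrite('pics/c2.png',o)
for n in ('wrist2','side2','top2'): print(n,'foot',proj(n+'.png',f),'top',proj(n+'.png',f+[0,0,.036]),'tip',proj(n+'.png',f-[0,0,.016]),'pilot',proj(n+'.png',[.544,-.0315,.052]))
E
```

```text
[ 0.54391433 -0.03226343  0.15968185] [-0.26166818  0.37016463  0.32407476  1.89219452 -0.14740042  0.90172361
  1.7028824 ] [-3.14157634e+00  4.92217230e-04  3.14007780e+00] [-0.03590022  1.44835713 -1.04258035]
wrist2 foot [311.25733521 240.38497262] top [310.93289174 275.32314242] tip [311.36236838 229.09394491] pilot [312.63596429 192.45140876]
side2 foot [334.48549117 148.22736583] top [334.37270271 136.31505991] tip [334.53464543 153.43078656] pilot [334.74232088 179.09615209]
top2 foot [384.20540278 204.25278452] top [387.11792632 201.68397288] tip [382.98182675 205.3316424 ] pilot [377.08048162 210.25897558]
```

View pics/c2.png

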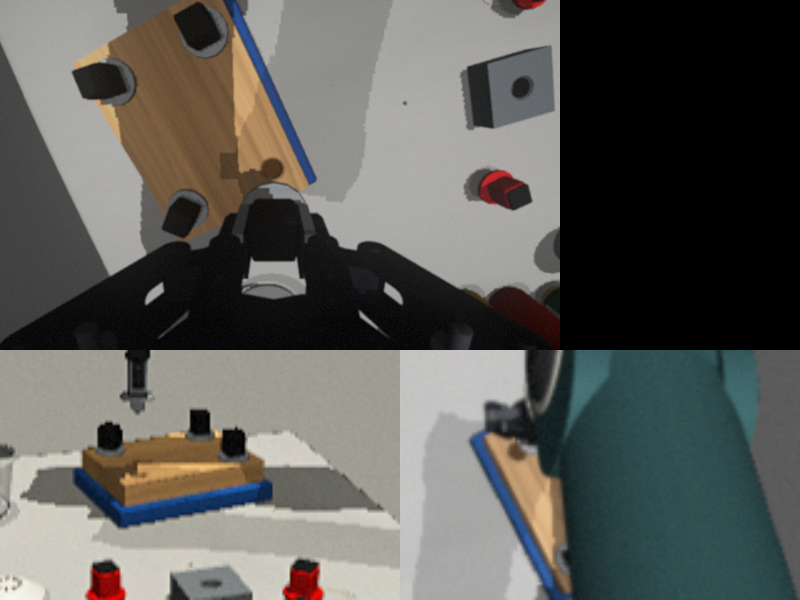

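The side crop shows the foot hanging upright over the board. In the wrist view the pilot is at about (310,192), with the flange edge just in front of it. I'll enlarge that to check the lateral alignment.

```bash
python3 - <<'E'
from h import *
i=cv2.imread('pics/wrist2.png')
cv2.imwrite('pics/c3.png',cv2.resize(i[170:320,240:390],(600,600),interpolation=cv2.INTER_CUBIC))
E
```

```text
(no output)
```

View pics/c3.png

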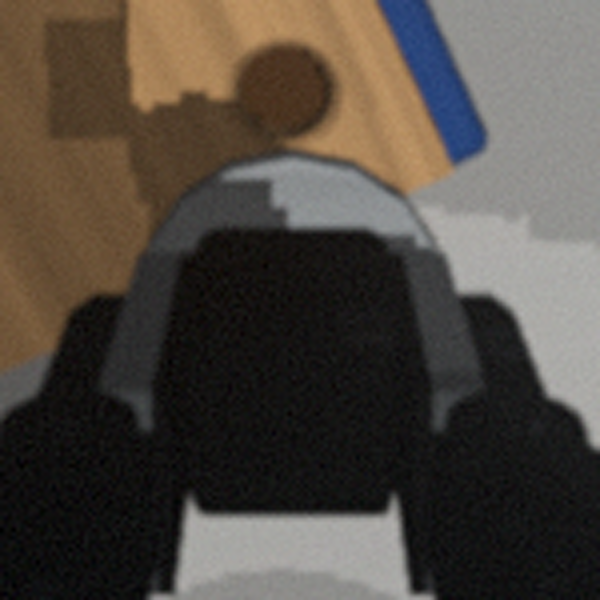

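Call:
carry_out:
  moves:
    - {"dp": [0,0,0],"turn": [0,0,-8.5],"fingers": 0}
    - {"dp": [0,0,0],"turn": [0,0,-8.5],"fingers": 0}
    - {"dp": [0,0,0],"turn": [0,0,-8.5],"fingers": 0}
    - {"dp": [0,0,0],"turn": [0,0,-8.5],"fingers": 0}
    - {"dp": [0,0,0],"turn": [0,0,-8.5],"fingers": 0}
    - {"dp": [0,0,0],"turn": [0,0,-8.5],"fingers": 0}
    - {"dp": [0,0,0],"turn": [0,0,0],"fingers": 0}
    - {"dp": [0,0,0],"turn": [0,0,0],"fingers": 0}

```text
time: 5.15
eef_pos: [0.5438, -0.0308, 0.1595]
orientation: [-3.142, 0.0, -2.254]
contact_force: [-1.0, 0.6, -0.9]
opening: 0.268
gripper_force: 59.2
```

```bash
python3 - <<'E'
from h import *
print('w2 pilot',ray('wrist2.png',(310.6,192.1),.052))
f=np.array([.5439,-.0323,.1492])
print('flange front pred',proj('wrist2.png',f+[-.02,0,.005]),'seen 313.4,207.6; ', proj('wrist2.png',f+[-.02,0,.0]))
s=bot.observe(); print(s['eef_pos'],s['joints'],s['orientation'],s['contact_force'])
snap('wrist','wrist4.png')
t=s['eef_pos']
print('foot',proj('wrist4.png',t-[0,0,.0105]),'pilot',proj('wrist4.png',[.544,-.032,.052]))
i=cv2.imread('pics/wrist4.png')
cv2.imwrite('pics/c4.png',cv2.resize(i[170:320,240:390],(600,600),interpolation=cv2.INTER_CUBIC))
E
```

```text
w2 pilot [ 0.54370503 -0.03316906  0.052     ]
flange front pred [311.17990205 206.98052717] seen 313.4,207.6;  [311.21937902 203.98839082]
[ 0.54381086 -0.03084983  0.1594605 ] [-0.11826871  0.35927287  0.14446004  1.8876668  -0.06491734  0.89891988
  2.51540863] [-3.14153829e+00  2.43371653e-04 -2.25449743e+00] [-1.00696175  0.57317148 -0.90792906]
foot [314.5907296  241.84690799] pilot [312.85853597 192.53832234]
```

View pics/c4.png

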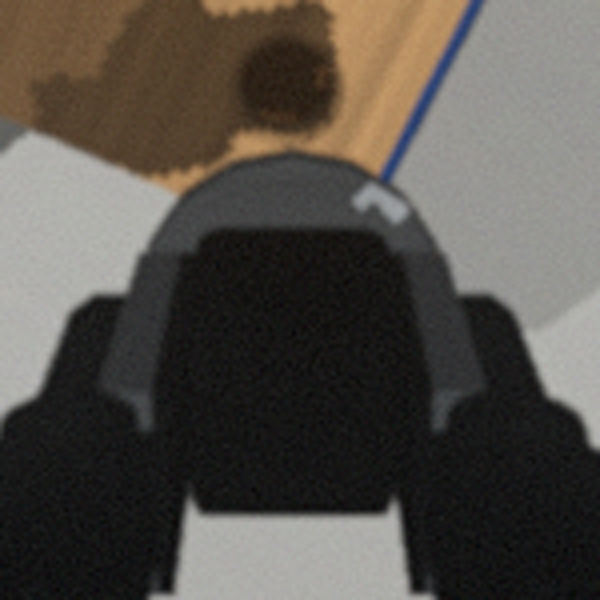

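```bash
python3 - <<'E'
from h import *
s=bot.observe(); print(s['eef_pos'],s['contact_force'])
p=ray('wrist4.png',(311.6,190.6),.052); print(p)
t=np.array([.54381,-.03085,.15946]); y=-2.2545; ex=np.array([np.cos(y),np.sin(y),0]); ey=np.array([np.sin(y),-np.cos(y),0])
f=t-[0,0,.0105]
print(proj('wrist4.png',f+.02*ex+[0,0,.005]),'seen 313.4,207.8')
print('with bias .6mm y', p+.0006*ey, ex, ey)
E
```

```text
[ 0.54380938 -0.03096231  0.15941763] [ 0.22753916 -0.11954084 -0.08743557]
[ 0.54376197 -0.0339236   0.052     ]
[314.73443596 208.62346327] seen 313.4,207.8
with bias .6mm y [ 0.54329683 -0.0335446   0.052     ] [-0.63166858 -0.77523855  0.        ] [-0.77523855  0.63166858  0.        ]
```

Call:
carry_out:
  moves:
    - {"dp": [0.0013,-0.0008,0.02],"turn": [0,0,0],"fingers": 0}
    - {"dp": [0,0,0.03],"turn": [0,0,0],"fingers": 0}
    - {"dp": [0,0,0.02],"turn": [0,0,0],"fingers": 0}
    - {"dp": [0,0,0.008],"turn": [0,0,0],"fingers": 0}
    - {"dp": [0,0,0],"turn": [0,0,0],"fingers": 0}
    - {"dp": [0,0,0.002],"turn": [0,0,0],"fingers": 0}
    - {"dp": [0,0,0.002],"turn": [0,0,0],"fingers": 0}
    - {"dp": [0,0,0.001],"turn": [0,0,0],"fingers": 0}

```text
time: 6.0
eef_pos: [0.544, -0.033, 0.0769]
orientation: [-3.141, 0.001, -2.251]
contact_force: [-0.2, -0.4, -0.7]
opening: 0.266
gripper_force: 59.2
```

Call:
carry_out:
  moves:
    - {"dp": [0,0,0.002],"turn": [0,0,0],"fingers": 0}
    - {"dp": [0,0,0.001],"turn": [0,0,0],"fingers": 0}
    - {"dp": [0,0,0],"turn": [0,0,0],"fingers": 0}

```text
time: 6.3
eef_pos: [0.5436, -0.033, 0.0733]
orientation: [3.142, -0.0, -2.251]
contact_force: [0.4, 0.3, -1.0]
opening: 0.267
gripper_force: 59.2
```

Call:
carry_out:
  moves:
    - {"dp": [0,0,0.002],"turn": [0,0,0],"fingers": 0}
    - {"dp": [0,0,0.002],"turn": [0,0,0],"fingers": 0}
    - {"dp": [0,0,0],"turn": [0,0,0],"fingers": 0}

```text
time: 6.6
eef_pos: [0.5435, -0.033, 0.069]
orientation: [3.141, -0.0, -2.251]
contact_force: [-0.7, -1.1, -0.2]
opening: 0.269
gripper_force: 59.2
```

Call:
carry_out:
  moves:
    - {"dp": [0,0,0.001],"turn": [0,0,0],"fingers": 0}
    - {"dp": [0,0,0.001],"turn": [0,0,0],"fingers": 0}
    - {"dp": [0,0,0],"turn": [0,0,0],"fingers": 0}

```text
time: 6.9
eef_pos: [0.5438, -0.033, 0.0674]
orientation: [-3.141, 0.0, -2.251]
contact_force: [-0.9, 0.2, 3.8]
opening: 0.268
gripper_force: 59.7
```

Call:
carry_out:
  moves:
    - {"dp": [0,0,0.001],"turn": [0,0,0],"fingers": 0}
    - {"dp": [0,0,0.001],"turn": [0,0,0],"fingers": 0}
    - {"dp": [0,0,0.001],"turn": [0,0,0],"fingers": 0}
    - {"dp": [0,0,0],"turn": [0,0,0],"fingers": 0}

```text
time: 7.3
eef_pos: [0.5439, -0.033, 0.0648]
orientation: [-3.141, 0.0, -2.251]
contact_force: [-4.8, 0.9, 12.8]
opening: 0.268
gripper_force: 61.0
```

Call:
carry_out:
  moves:
    - {"dp": [0.0002,0.0002,0.001],"turn": [0,0,0],"fingers": 0}
    - {"dp": [0,0,0.001],"turn": [0,0,0],"fingers": 0}
    - {"dp": [0,0,0.0003],"turn": [0,0,0],"fingers": 0}
    - {"dp": [0,0,0],"turn": [0,0,0],"fingers": 0}

```text
time: 7.7
eef_pos: [0.5439, -0.033, 0.0629]
orientation: [-3.141, 0.001, -2.251]
contact_force: [-5.4, 0.8, 20.6]
opening: 0.267
gripper_force: 62.0
```

Call:
carry_out:
  moves:
    - {"dp": [0.0002,0.0002,0.0006],"turn": [0,0,0],"fingers": 0}
    - {"dp": [0,0,0.0003],"turn": [0,0,8],"fingers": 0}
    - {"dp": [0,0,0.0003],"turn": [0,0,8],"fingers": 0}
    - {"dp": [0,0,0.0003],"turn": [0,0,8],"fingers": 0}

```text
time: 8.1
eef_pos: [0.5436, -0.0328, 0.0616]
orientation: [-3.142, 0.001, -2.675]
contact_force: [-6.1, 1.8, 21.3]
opening: 0.267
gripper_force: 62.1
```

Call:
carry_out:
  moves:
    - {"dp": [0,0,0.0004],"turn": [0,0,8],"fingers": 0}
    - {"dp": [0,0,0.0004],"turn": [0,0,8],"fingers": 0}
    - {"dp": [0,0,0.0003],"turn": [0,0,8],"fingers": 0}
    - {"dp": [0,0,0.0003],"turn": [0,0,8],"fingers": 0}

```text
time: 8.5
eef_pos: [0.5436, -0.0324, 0.0601]
orientation: [3.14, 0.001, 3.05]
contact_force: [-6.9, 4.1, 22.7]
opening: 0.264
gripper_force: 62.1
```

Call:
carry_out:
  moves:
    - {"dp": [0.0003,0.0002,0.0003],"turn": [0,0,8],"fingers": 0}
    - {"dp": [0,0,0.0003],"turn": [0,0,8],"fingers": 0}
    - {"dp": [0,0,0.0003],"turn": [0,0,8],"fingers": 0}
    - {"dp": [0,0,0.0003],"turn": [0,0,8],"fingers": 0}

```text
time: 8.9
eef_pos: [0.5436, -0.0319, 0.0589]
orientation: [3.14, 0.0, 2.492]
contact_force: [-4.4, 5.7, 21.3]
opening: 0.267
gripper_force: 62.1
```

Call:
carry_out:
  moves:
    - {"dp": [0,0.0002,0.0003],"turn": [0,0,8],"fingers": 0}
    - {"dp": [0,0,0.0003],"turn": [0,0,8],"fingers": 0}
    - {"dp": [0,0,0.0003],"turn": [0,0,8],"fingers": 0}

```text
time: 9.2
eef_pos: [0.544, -0.0319, 0.0581]
orientation: [3.139, -0.0, 2.073]
contact_force: [-2.4, 3.6, 22.4]
opening: 0.268
gripper_force: 62.1
```

Call:
carry_out:
  moves:
    - {"dp": [0,0,0.0003],"turn": [0,0,8],"fingers": 0}
    - {"dp": [0,0,0.0002],"turn": [0,0,8],"fingers": 0}
    - {"dp": [0,0,0.0002],"turn": [0,0,8],"fingers": 0}

```text
time: 9.5
eef_pos: [0.5448, -0.0327, 0.0578]
orientation: [3.138, 0.0, 1.653]
contact_force: [1.3, 0.6, 22.9]
opening: 0.267
gripper_force: 62.3
```

Call:
carry_out:
  moves:
    - {"dp": [0,0,0.0001],"turn": [0,0,8],"fingers": 0}
    - {"dp": [0,0,0.0001],"turn": [0,0,8],"fingers": 0}
    - {"dp": [0,0,0],"turn": [0,0,8],"fingers": 0}
    - {"dp": [0,0,0],"turn": [0,0,8],"fingers": 0}

```text
time: 9.9
eef_pos: [0.5448, -0.0332, 0.0577]
orientation: [3.138, -0.001, 1.095]
contact_force: [-0.3, -1.3, 23.6]
opening: 0.267
gripper_force: 62.4
```

Call:
carry_out:
  moves:
    - {"dp": [0,0,0],"turn": [0,0,8],"fingers": 0}
    - {"dp": [0,0,0],"turn": [0,0,8],"fingers": 0}
    - {"dp": [0,0,0],"turn": [0,0,8],"fingers": 0}
    - {"dp": [0,0,0],"turn": [0,0,8],"fingers": 0}
    - {"dp": [0,0,0],"turn": [0,0,0],"fingers": 0}

```text
time: 10.4
eef_pos: [0.5447, -0.0332, 0.0574]
orientation: [3.139, -0.002, 0.536]
contact_force: [0.9, -0.5, 24.7]
opening: 0.268
gripper_force: 62.5
```

```bash
python3 - <<'E'
from h import *
s=bot.observe(); print(s['eef_pos'],s['orientation'],s['contact_force'],s['moment'])
snap('side','side5.png'); snap('wrist','wrist5.png')
j=cv2.imread('pics/side5.png'); w=cv2.imread('pics/wrist5.png')
o=np.zeros((600,800,3),np.uint8); o[:300]=cv2.resize(j[145:205,295:455],(800,300),interpolation=cv2.INTER_CUBIC); o[300:,:480]=cv2.resize(w,(480,300)); cv2.imwrite('pics/c5.png',o)
E
```

```text
[ 0.54467985 -0.03321649  0.05744062] [ 3.13877333e+00 -2.40619527e-03  5.36438252e-01] [ 0.91658667 -0.47014208 24.65265425] [-0.10798586 -0.10068742 -0.04991304]
```

View pics/c5.png

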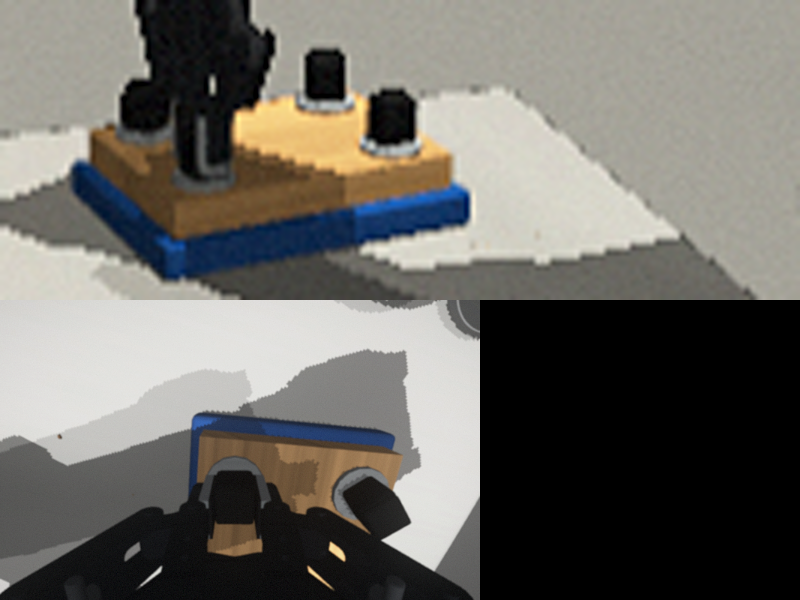

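The side view shows the flange flush on the board, like the other three. Turning further no longer sinks it. I'll unload most of the push, then check the height of the face.

Call:
carry_out:
  moves:
    - {"dp": [0,0,-0.0015],"turn": [0,0,0],"fingers": 0}
    - {"dp": [0,0,-0.0015],"turn": [0,0,0],"fingers": 0}
    - {"dp": [0,0,-0.0015],"turn": [0,0,0],"fingers": 0}
    - {"dp": [0,0,0],"turn": [0,0,0],"fingers": 0}
    - {"dp": [0,0,0],"turn": [0,0,0],"fingers": 0}

```text
time: 11.0
eef_pos: [0.5442, -0.033, 0.0613]
orientation: [3.14, -0.002, 0.542]
contact_force: [2.9, -1.5, 6.9]
opening: 0.267
gripper_force: 60.3
```

Call:
carry_out:
  moves:
    - {"dp": [0,0,-0.001],"turn": [0,0,0],"fingers": 0}
    - {"dp": [0,0,0],"turn": [0,0,0],"fingers": 0.55}
    - {"dp": [0,0,0],"turn": [0,0,0],"fingers": 0.55}
    - {"dp": [0,0,0],"turn": [0,0,0],"fingers": 0.55}
    - {"dp": [0,0,-0.01],"turn": [0,0,0],"fingers": 0.55}
    - {"dp": [0,0,-0.03],"turn": [0,0,0],"fingers": 0.55}
    - {"dp": [0,0,-0.04],"turn": [0,0,0],"fingers": 0.55}
    - {"dp": [0,0,-0.04],"turn": [0,0,0],"fingers": 0.55}
    - {"dp": [0,0,-0.03],"turn": [0,0,0],"fingers": 0.55}
    - {"dp": [0,0,0],"turn": [0,0,0],"fingers": 0.55}

```text
time: 12.0
eef_pos: [0.5442, -0.0332, 0.2156]
orientation: [3.14, -0.005, 0.542]
contact_force: [0.7, 0.1, -0.1]
opening: 0.548
gripper_force: 0.0
```

```bash
python3 - <<'E'
from h import *
s=bot.observe(); print(s['eef_pos'],s['contact_force'],s['opening'])
snap('side','side6.png'); snap('wrist','wrist6.png')
j=cv2.imread('pics/side6.png'); w=cv2.imread('pics/wrist6.png')
o=np.zeros((600,800,3),np.uint8); o[:300]=cv2.resize(j[145:205,295:455],(800,300),interpolation=cv2.INTER_CUBIC); o[300:,:480]=cv2.resize(w,(480,300)); cv2.imwrite('pics/c6.png',o)
E
```

```text
[ 0.54424812 -0.03317316  0.21560927] [ 0.71127727  0.09338574 -0.10126806] 0.5484950774786658
```

View pics/c6.png

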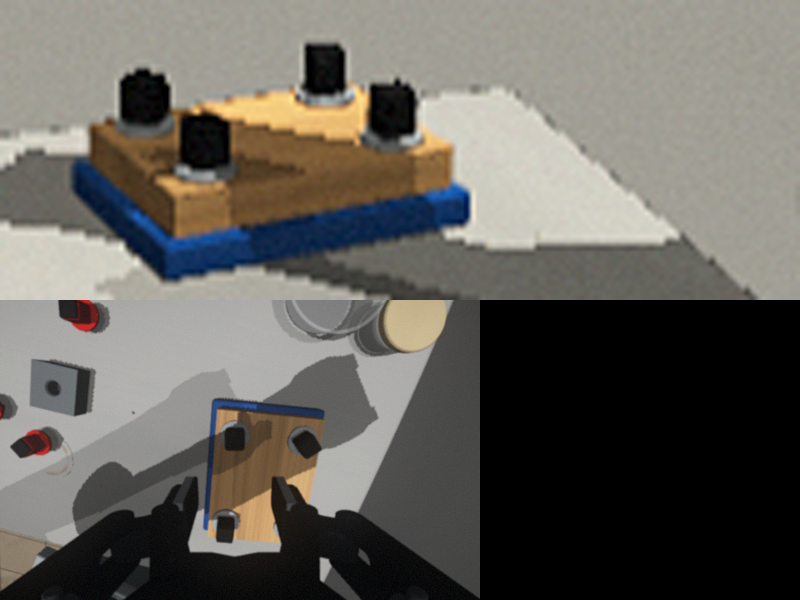

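The fourth foot now sits upright and flush like the others, the gripper is clear and empty, and the tub and jar stand where they were. I'm handing it in.

```bash
python3 -c "
from plant import bot
print(bot.close_job())"
```

```text
the job is handed in; nothing more can be done
None
```

The fourth foot is screwed down, looks flush and upright like the other three, and is released; I handed the job in at about 12 s of the 72 s allowed, but the hand-in gave no verdict.

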